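Press the label holder home behind the shelf lip

ROBOT

A 6-joint arm with a two-finger parallel gripper is mounted at the origin on a cart in front of the work surface, level with it; the furniture and walls round the work are solid. World frame = base frame: x ahead of the robot, y to its left, z up, the work surface at z = 0. Lengths are in mm, angles in rad, forces in N, time in s.
With the tool pointing down it reaches from about 350 to 850 mm from the base axis. Payload 8.1 kg.
Tool frame: the origin (TCP) lies at the very end of the fingers, on their centre line; the grasp point (between the pads) lies 19 mm behind it; z points along the fingers, y is the direction in which the jaws open and shut (so a half turn about z gives the same grasp; the last joint's range is limited). The gripper opens to 93 mm and grips with 3 to 60 N. Pads are 15 mm wide; open, the fingers measure 128 mm over their backs; the gripper's body (75 mm by 188 mm) begins 65 mm behind the grasp point.
Start: joints at [-1.337, 0.13, 1.488, -0, 1.523, -0.085], TCP at [188.076, -569.765, 194.635] pointing down, gripper open.
Joint ranges: [-2.96, 2.96], [-0.89, 2.26], [0.02, 2.5], [-1.34, 4.48], [0, 2.73], [-2.66, 2.66]. Speed limits (rad/s): [2.39, 2.39, 2.79, 3.14, 3.14, 3.14].

INTERFACE

Orientations are given as a unit quaternion [x, y, z, w].
In Python, from rig import telemetry, optics, robot gives the robot as it stands. The module is installed in compiled form; this text tells all that it offers.
- The arm moves only by the tool apply_moves, never from a script. Its argument "series" is a list of rows, each a list of 3 entries, a list of its own where there are three numbers: the shift along the tool's x, y, z in cm, then the turn, a rotation vector about the tool's x, y, z in degrees, then the gripper command: -1 is shut, 1 is fully open, values between are in proportion. A call has 1 to 20 rows; each row is the pose to reach, as a shift and turn from the pose commanded when the call began, along the tool's axes at that moment; what a row does not reach only later rows make up. A row lasts 1/12 s, in which the tool goes at most 41.7 mm and 7.16 degrees, less where a joint would pass 70% of its speed; a pose out of reach is approached as far as the arm can. A call with a gripper value outside its range is refused whole. The fingers move at their own pace and stop on an object; the grip force is fixed at half the most. Time passes only in rows, so rows that repeat a pose let the fingers close. It gives the time, the measured TCP pose, the force and the opening at its end, in the units of the state.
- telemetry.get_state(): the state, without advancing time (a new reading comes with each control period).
- optics.get_image(name): name is "scene" or "top"; returns the picture (480x640x3 uint8, blue, green, red); there is no depth.
- optics.camera_model(name): a dict with "vfov" (degrees; the focal length in pixels is half the picture's height over the tangent of half this angle, whatever the lens; pixels are square), "cx", "cy" (the principal point, pixels), "R" (3x3) and "t" (3): a world point X has camera coordinates R X + t. Camera axes: x right, y down, z forward; pixel columns grow to the right and rows downward; lengths in mm; the calibration is good to about 2 mm. A picture is of the moment at which its call begins. camera_model takes no time and is no camera call.
- robot.hand_in(): hands the job in, once; it reports no verdict.
The state is a dict: "clock": time; "qpos": joint angles; "joint_vel": joint speeds; "effort": joint torques, N m; "ee_pos": TCP position; "orientation": TCP orientation; "wrist_force": force on the tool from outside, world axes, zero at the start; "moment": the same for the moment, N m; "width": finger opening in mm.
Only numpy, scipy, OpenCV 4.12 (cv2) and the standard library are available. Lean on these libraries where they do the work, as an engineer would, in place of code of your own. Each camera call takes 0.05 s, during which the arm holds its last target.

TASK

Take the wide label holder with square top corners (not the round-headed or the narrow one) out of the caddy and slide its foot, upright and with its card facing out to the front, down behind the lip of the wooden pastry riser, between the two end stops. Press it fully home against the spring bar in there, firmly but without ramming it, and finish with the gripper still holding it pressed down, for it springs back up if you let go. Leave the other holders, the pastries, the nozzle and the label roll where they are.

Things in the scene. Friction and masses are not known exactly. Their poses are not given: they have to be found in the camera images.
- tag_center (a point): Centre, half-way up, of the holder to use: grey plastic plate with square top corners and blank white card on its front; 8 mm thick (x), 48 wide (y), 95 tall (z up). Loose, 28 to 56 g. Stands in one of the caddy's rear compartments, foot on the 5 mm floor, card towards the robot; x points from card side to plain back. A grip across the thickness 70 mm above the foot clears caddy and lip.
- tag_foot (a point): Middle of the underside of that label holder, 47.5 mm below tag_center; same axes. The lowest 5 mm are narrowed to 6 mm by 42 mm.
- mouth (a point): Centre of the mouth of the channel behind the lip, level with the shelf top. x points into the shelf (lip on the -x side), y along the lip, z up. Channel 12 mm wide in x and 52 mm long in y between the end stops; edges bevelled over the top 6 mm, lip rim 1 mm above the mouth. Spring bar's top: 10 mm below the mouth at rest, 22 mm when fully down, so a holder that is home has its foot 22 mm down.
- spring (a joint): Travel of the black spring bar in the channel, straight down: 0 at rest, 0.012 m fully down at a hard stop. Pushing it takes 4 N at the start, 8.8 N at the stop; it pushes the holder back up when let go.
- riser: Wooden pastry riser with its lip, channel and spring bar: fixed, varying place and yaw, shelf top 80 mm above the table, 220 mm wide (y). Origin at the centre of its underside; the mouth is 85 mm in front of it (-x) and 80 mm up; same axes as mouth.
- tag: The wide label holder itself; origin and axes as tag_foot.
- caddy: Wooden caddy, fixed at a varying place and yaw: 88 mm (x) by 206 mm (y), walls 24 mm high in front, 30 mm round the rear compartments. Origin at the centre of its underside, z up, y along the row. The three rear compartments lie at x = +30 mm and y = -67, 0, +67 mm, each 13 mm by 62 mm, one holder in each.
- round_tag_center (a point): Another label holder, half-way up: same height and thickness, 34 mm wide with a round head of 48 mm diameter. Leave it in its compartment.
- narrow_tag_center (a point): Another label holder, half-way up: square corners, same height and thickness, but only 28 mm wide. Leave it in its compartment.
- bun_a_mid (a point): Middle of a smooth round bun, 88 mm across, 44 mm high, on the riser's shelf. Leave it.
- half_b_mid (a point): Middle of a cream-topped pastry half, 92 mm across, 17 mm high, on the riser's shelf. Leave it.
- nozzle_mid (a point): Middle of a steel piping nozzle, 27 mm across, 40 mm tall, standing in a front compartment of the caddy. Leave it.
- roll_mid (a point): Middle of a white label roll, 69 mm across, 40 mm high, standing on the table between robot and riser. Leave it.
Things that resemble listed ones, but are neither listed nor needed, are in the scene too. Leave any orange, red or yellow look-alike of the tag alone.

How it is judged:
By the outcome, as a careful person would: the job done as asked, in the order asked, and still so for the second after the job is handed in, while the arm keeps its last pose, push and grip.
It also fails if it takes over 40 s, if anything falls off the work surface, if the arm or the gripper's body presses on something with over 40 N, if the wrist force passes 120 N, or if a joint passes its speed limit or range.

## Working session

There is one attempt and no reset: what is moved stays moved. The work goes in short steps, Python scripts to look and compute and a tool call to move; the robot and the scene stay as the last step left them, time stands still between calls to the robot, and variables do not carry over. Pictures are saved under pics/ and viewed, and the job is handed in when it is done.

Besides the shell and the picture viewer there is one more tool, called as name(argument=value, ...) on one line, values as JSON. apply_moves: Moves the arm, as the interface text tells. Its arguments: {"type":"object","properties":{"series":{"type":"array","items":{"type":"array"}}},"required":["series"]}

```bash
mkdir -p pics; python3 - <<'E'
from rig import telemetry, optics
import cv2, numpy as np
print(telemetry.get_state())
for n in("scene","top"):
    cv2.imwrite(f"pics/{n}0.png",optics.get_image(n)); print(n,optics.camera_model(n))
E
```

```text
{'clock': 0.0, 'qpos': array([-1.33737723e+00,  1.31111590e-01,  1.48931422e+00, -3.50000987e-05,
        1.52300019e+00, -8.54045864e-02]), 'joint_vel': array([ 0.00052632, -0.00017865, -0.0014248 ,  0.00054494,  0.00120535,
        0.00026078]), 'effort': array([ 4.45714550e-04, -5.59839070e+01, -4.91758382e+01,  7.68999243e-02,
        3.51299671e-02, -1.67658050e-04]), 'ee_pos': array([ 187.92905953, -569.14702298,  193.59791922]), 'orientation': array([ 9.87320267e-01,  1.58738306e-01, -8.52099630e-05, -9.12871098e-04]), 'wrist_force': array([0.39350988, 0.60406841, 0.18499784]), 'moment': array([-0.02168179,  0.03368141,  0.01449712]), 'width': 93.13088041491689}
scene {'vfov': 44.707611696070146, 'cx': 319.1279196133403, 'cy': 240.06268014542036, 'R': array([[-0.65264753, -0.75753814,  0.01368124],
       [-0.5678529 ,  0.47711273, -0.67075071],
       [ 0.50159175, -0.44553273, -0.74155668]]), 't': array([382.15780345, 313.37697572, 886.95156784])}
top {'vfov': 49.72445539640729, 'cx': 319.80389230501856, 'cy': 240.3806190874496, 'R': array([[ 0.0282986 , -0.99942146, -0.01886618],
       [-0.99269593, -0.02588381, -0.11783384],
       [ 0.11727734,  0.02206291, -0.99285409]]), 't': array([  68.66105444,  536.45970178, 1112.29387943])}
```

View pics/scene0.png

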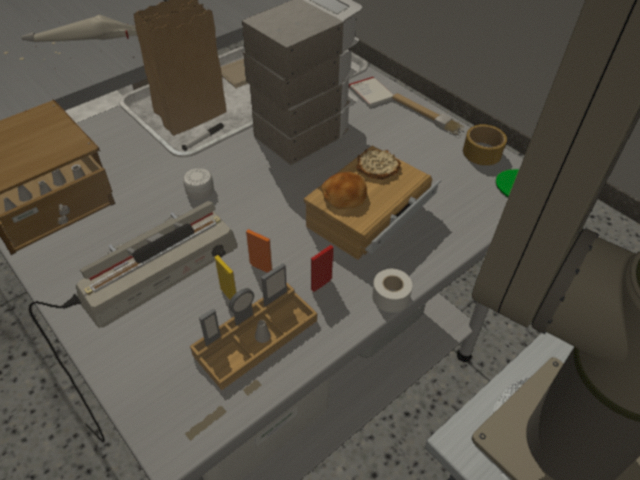

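View pics/top0.png

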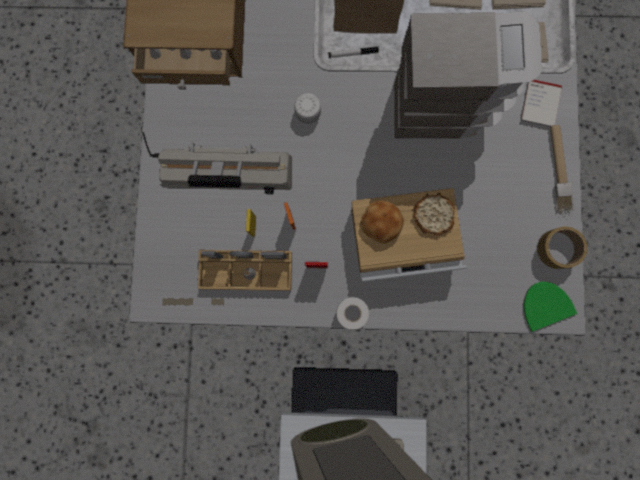

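The candidates in the scene view are:
- grey narrow holder (209,325)
- grey round-headed holder (242,302)
- grey square wide holder (274,282)
- coloured look-alikes: red (321,268), orange (259,250) and yellow (226,277)

By the description it should be (274,282), so I'll check that in a close crop.

```bash
python3 - <<'E'
import cv2, numpy as np
s=cv2.imread("pics/scene0.png");t=cv2.imread("pics/top0.png")
def crop(im,x0,y0,x1,y1,f,n): 
    c=np.clip(im[y0:y1,x0:x1].astype(float)*1.5,0,255).astype(np.uint8)
    cv2.imwrite(n,cv2.resize(c,None,fx=f,fy=f,interpolation=cv2.INTER_CUBIC))
crop(s,185,225,345,345,5,"pics/c1.png")
crop(t,190,195,340,300,5,"pics/c2.png")
crop(t,340,180,475,285,5,"pics/c3.png")
crop(s,295,140,445,250,5,"pics/c4.png")
E
```

```text
(no output)
```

View pics/c1.png

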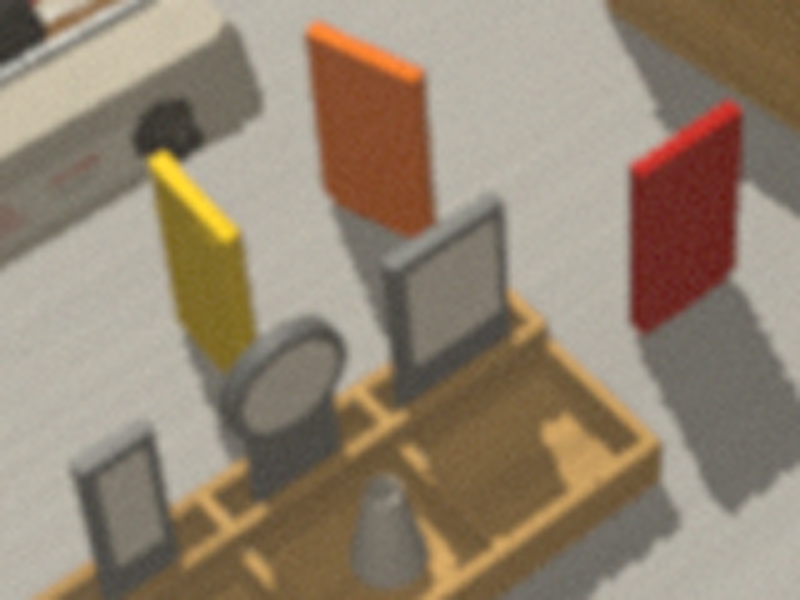

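View pics/c2.png

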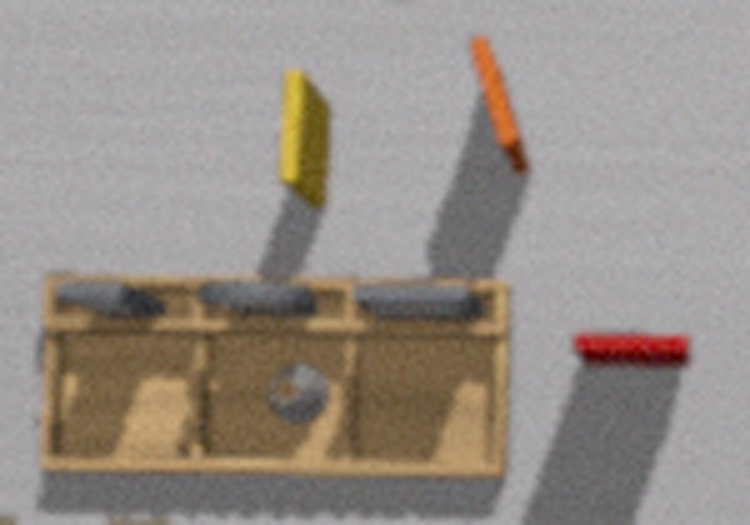

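View pics/c3.png

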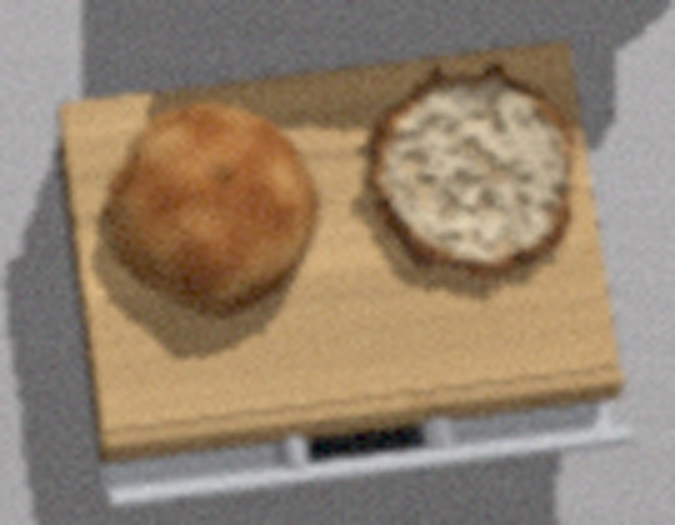

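View pics/c4.png

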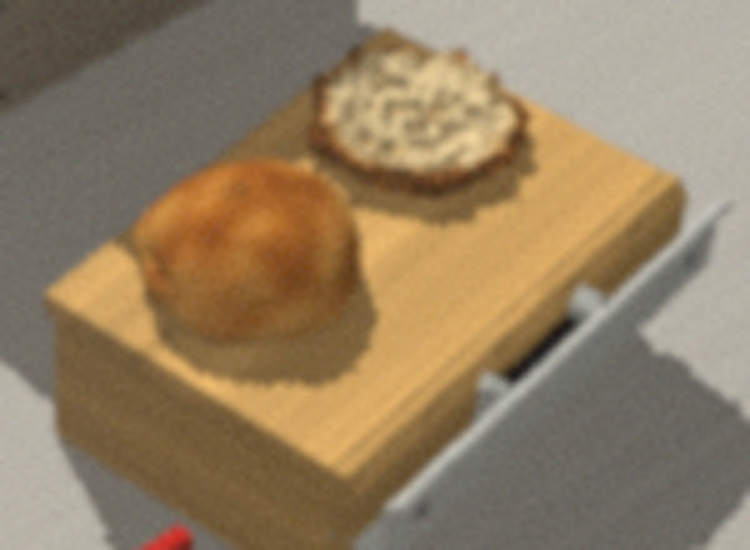

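The crops confirm the choice: the wide square grey holder stands in the -y rear compartment, at about (274,282) in the scene view and (273,255) in the top view. The channel is the black slot at about (413,268) in the top view and (403,210) in the scene view. Next I measure both.

```bash
cat >h.py <<'E'
import numpy as np, cv2
from rig import telemetry, optics
M={n:optics.camera_model(n) for n in("scene","top")}
def f(n): return 240/np.tan(np.radians(M[n]["vfov"]/2))
def ray(n,u,v):
    m=M[n];R=np.array(m["R"]);t=np.array(m["t"])
    d=R.T@np.array([(u-m["cx"])/f(n),(v-m["cy"])/f(n),1.]);return -R.T@t,d
def plane(n,uv,z):
    o,d=ray(n,*uv);return o+d*(z-o[2])/d[2]
def proj(n,X):
    m=M[n];c=np.array(m["R"])@np.asarray(X,float)+m["t"];return np.array([m["cx"]+f(n)*c[0]/c[2],m["cy"]+f(n)*c[1]/c[2]])
def tri(a,b):
    o1,d1=ray("scene",*a);o2,d2=ray("top",*b);s=np.linalg.lstsq(np.c_[d1,-d2],o2-o1,rcond=None)[0]
    p,q=o1+s[0]*d1,o2+s[1]*d2;return (p+q)/2,np.linalg.norm(p-q)
E
python3 - <<'E'
from h import *
np.set_printoptions(precision=1,suppress=True)
C=lambda x,y,x0,y0:(x0+x/5-.4,y0+y/5-.4)
S1=lambda x,y:C(x,y,185,225);T2=lambda x,y:C(x,y,190,195);T3=lambda x,y:C(x,y,340,180);S4=lambda x,y:C(x,y,295,140)
print("tag top: top-view", [plane("top",T2(x,y),100) for x,y in((357,288),(478,292))])
print("tag top scene L/R front", [plane("scene",S1(x,y),100) for x,y in((388,268),(502,203),(385,258),(495,197))])
print("caddy top corners z30/24",[plane("top",T2(*p),30) for p in((46,278),(508,283))],[plane("top",T2(*p),24) for p in((44,470),(500,472))])
print("shelf z80 top", [plane("top",T3(*p),80) for p in((60,103),(570,45),(620,385),(105,450))])
print("shelf scene",[plane("scene",S4(*p),80) for p in((45,293),(388,30),(685,183),(345,478))])
print("stops top z80",[plane("top",T3(*p),80) for p in((300,435),(425,420),(302,458),(432,443))])
print("lip top z81",[plane("top",T3(*p),81) for p in((108,492),(632,432))])
print("lip scene z81",[plane("scene",S4(*p),81) for p in((728,203),(360,540))])
print("stops scene z80",[plane("scene",S4(*p),80) for p in((505,383),(580,318))])
E
```

```text
tag top: top-view [array([498.5, 203.2, 100. ]), array([498.2, 152.8, 100. ])]
tag top scene L/R front [array([494.5, 205.1, 100. ]), array([492.1, 158.7, 100. ]), array([498.5, 203.3, 100. ]), array([495.7, 158.9, 100. ])]
caddy top corners z30/24 [array([505.7, 351.2,  30. ]), array([508.9, 145.8,  30. ])] [array([421. , 348.8,  24. ]), array([425.8, 146.9,  24. ])]
shelf z80 top [array([616.9,  16.7,  80. ]), array([ 647.3, -199.9,   80. ]), array([ 502.4, -220.5,   80. ]), array([469.2,  -5.3,  80. ])]
shelf scene [array([613.9,  16.7,  80. ]), array([ 644.3, -197.9,   80. ]), array([ 497.5, -221.9,   80. ]), array([468.7,  -5.1,  80. ])]
stops top z80 [array([477.7, -86.8,  80. ]), array([ 485.5, -139.1,   80. ]), array([468.1, -87.8,  80. ]), array([ 475.9, -142. ,   80. ])]
lip top z81 [array([451.6,  -6.8,  81. ]), array([ 482.7, -225.2,   81. ])]
lip scene z81 [array([ 477.7, -225.2,   81. ]), array([442.8,  12.4,  81. ])]
stops scene z80 [array([465.2, -84.9,  80. ]), array([ 471.1, -132.3,   80. ])]
```

```bash
cat >>h.py <<'E'
def overlay(im,n,box,fct,polys,out):
    x0,y0,x1,y1=box
    c=cv2.resize(np.clip(im[y0:y1,x0:x1]*1.6,0,255).astype(np.uint8),None,fx=fct,fy=fct,interpolation=cv2.INTER_CUBIC)
    for P,col in polys:
        q=np.array([((proj(n,p)-[x0,y0])+.5)*fct-.5 for p in P])
        cv2.polylines(c,[np.round(q).astype(int)],False,col,1,cv2.LINE_AA)
    cv2.imwrite(out,c)
def fr(o,yaw):
    c,s=np.cos(np.radians(yaw)),np.sin(np.radians(yaw));R=np.array([[c,-s,0],[s,c,0],[0,0,1]])
    return lambda *p:np.array(o)+R@np.array(p)
E
python3 - <<'E'
from h import *
s=cv2.imread("pics/scene0.png");t=cv2.imread("pics/top0.png")
m=fr((478,-113.6,80),8.2)
g,b,r=(0,255,0),(255,0,0),(0,0,255)
P=[([m(-6,-26,0),m(6,-26,0),m(6,26,0),m(-6,26,0),m(-6,-26,0)],g),([m(-6,-110,1),m(-6,110,1)],r),([m(6,110,0),m(6,-110,0)],b)]
overlay(t,"top",(385,245,445,285),12,P,"pics/d1.png");overlay(s,"scene",(370,180,430,230),12,P,"pics/d2.png")
k=fr((496.8,181,100),1.1)
Q=[([k(-4,-24,0),k(4,-24,0),k(4,24,0),k(-4,24,0),k(-4,-24,0)],g)]
overlay(t,"top",(250,240,300,270),12,Q,"pics/d3.png");overlay(s,"scene",(250,255,305,310),12,Q,"pics/d4.png")
E
```

```text
(no output)
```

View pics/d1.png

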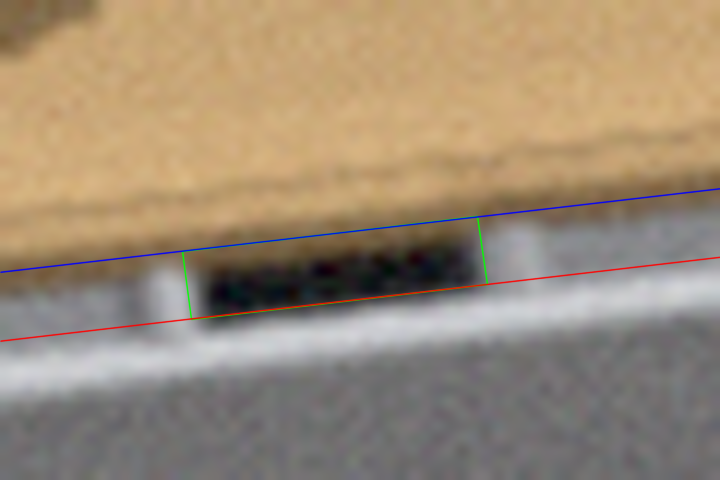

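View pics/d2.png

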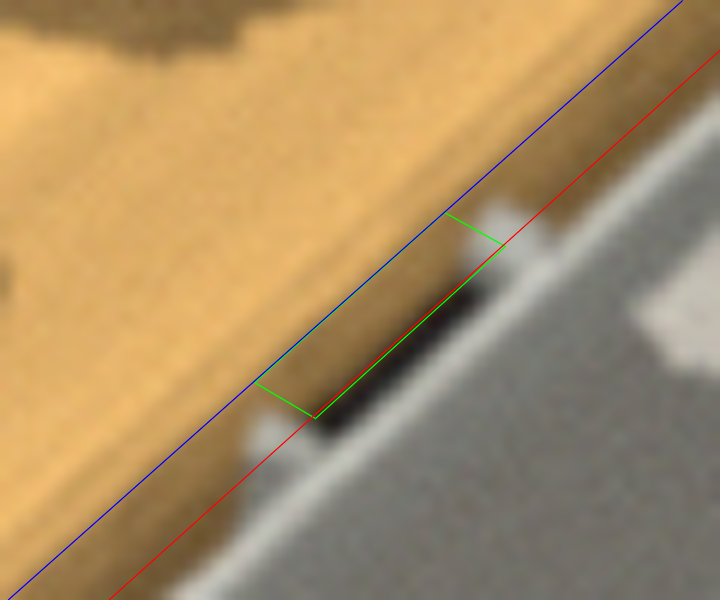

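View pics/d3.png

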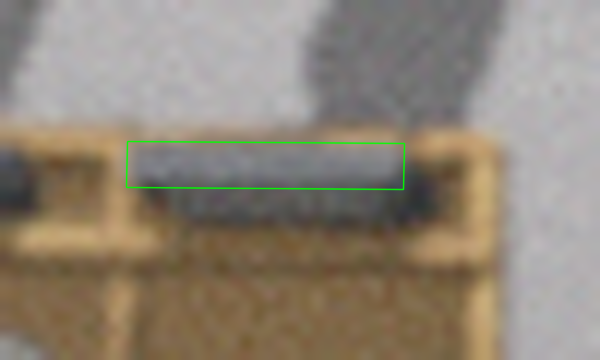

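View pics/d4.png

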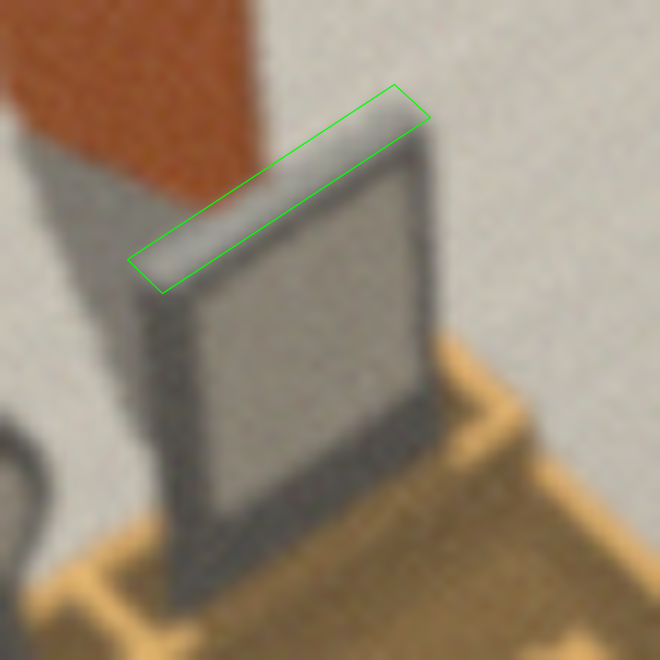

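The tag fit is good in the top view and about 1 px off in the scene view. The lip needs more care because of its bevels, so I'll take averaged intensity profiles across the slot.

```bash
python3 - <<'E'
from h import *
np.set_printoptions(precision=0,suppress=True,linewidth=200)
m=fr((478,-113.6,80),8.2)
for n in("top","scene"):
    im=cv2.imread(f"pics/{n}0.png").astype(np.float32)
    def prof(pts):
        q=np.array([[proj(n,p) for p in row] for row in pts],np.float32)
        return cv2.remap(im,q[...,0],q[...,1],cv2.INTER_LINEAR).mean(1)
    xs=np.arange(-22,24,1.)
    for name,ys in(("slot",np.arange(-14,15,1.)),("left+y",np.arange(45,90,1.)),("right-y",np.arange(-90,-45,1.))):
        p=prof([[m(x,y,0) for y in ys] for x in xs])
        print(n,name,"\n",np.c_[xs,p[:,2],p[:,0]].T)
    ys=np.arange(-40,41,1.)
    zz=(-4,2) if n=="top" else (-12,-7)
    p=prof([[m(x,y,0) for x in np.linspace(*zz,6)] for y in ys]); print(n,"y\n",np.c_[ys,p[:,2],p[:,0]].T)
o={n:-np.array(M[n]["R"]).T@np.array(M[n]["t"]) for n in M};print(o)
E
```

```text
top slot 
 [[-22. -21. -20. -19. -18. -17. -16. -15. -14. -13. -12. -11. -10.  -9.  -8.  -7.  -6.  -5.  -4.  -3.  -2.  -1.   0.   1.   2.   3.   4.   5.   6.   7.   8.   9.  10.  11.  12.  13.  14.  15.  16.
   17.  18.  19.  20.  21.  22.  23.]
 [ 71.  71.  71.  72.  75.  80.  89. 101. 112. 121. 125. 124. 117. 102.  81.  59.  39.  26.  18.  15.  16.  19.  24.  33.  47.  60.  70.  76.  80.  84.  92. 102. 113. 120. 123. 123. 120. 117. 117.
  122. 127. 130. 131. 130. 130. 129.]
 [ 71.  70.  71.  72.  75.  81.  91. 103. 116. 124. 129. 127. 120. 105.  84.  61.  41.  28.  21.  18.  17.  17.  18.  22.  28.  34.  38.  42.  46.  49.  53.  60.  66.  70.  72.  73.  71.  68.  69.
   72.  75.  77.  78.  78.  77.  77.]]
top left+y 
 [[-22. -21. -20. -19. -18. -17. -16. -15. -14. -13. -12. -11. -10.  -9.  -8.  -7.  -6.  -5.  -4.  -3.  -2.  -1.   0.   1.   2.   3.   4.   5.   6.   7.   8.   9.  10.  11.  12.  13.  14.  15.  16.
   17.  18.  19.  20.  21.  22.  23.]
 [ 70.  70.  71.  73.  77.  86.  97. 109. 120. 125. 126. 123. 116. 107.  99.  93.  89.  87.  87.  87.  86.  84.  81.  77.  75.  74.  75
[... 5081 characters left out ...]
  47.  46.  46.  46.  46.  45.  45.  45.  44.  43.  43.  43.  43.  44.  44.  45.  45.  46.  45.  44.  44.  44.  44.  43.  42.  42.  44.  48.  55.  63.  72.  82.  91.  97. 101. 102. 100.  97.  94.
   91.  88.  86.]
 [ 54.  55.  56.  59.  63.  69.  75.  81.  87.  93.  98. 103. 107. 108. 108. 107. 104. 100.  95.  90.  85.  80.  75.  71.  66.  60.  54.  49.  46.  43.  42.  42.  42.  43.  43.  43.  43.  43.  43.
   42.  41.  41.  41.  40.  39.  40.  40.  39.  39.  38.  38.  38.  39.  39.  39.  40.  40.  39.  38.  38.  38.  38.  37.  37.  38.  39.  42.  49.  57.  67.  77.  86.  92.  96.  97.  96.  93.  89.
   86.  83.  81.]]
{'scene': array([-18., 535., 863.]), 'top': array([ 400.,   58., 1169.])}
```

```bash
cat >>h.py <<'E'
from scipy.spatial.transform import Rotation as Rn
def yawq(yaw): # tool down, jaw (tool y) along world yaw deg
    a=np.radians(yaw);y=np.array([np.cos(a),np.sin(a),0]);z=np.array([0,0,-1.]);return np.c_[np.cross(y,z),y,z]
def go(p,yaw,cp=None,cR=None):
    s=telemetry.get_state();R=Rn.from_quat(s["orientation"]) if cR is None else cR
    c=s["ee_pos"] if cp is None else np.array(cp)
    print("shift cm",np.round(R.inv().apply(np.array(p)-c)/10,3),"turn deg",np.round((R.inv()*Rn.from_matrix(yawq(yaw))).as_rotvec(degrees=True),2))
E
python3 - <<'E'
from h import *
go((496.5,181,230),1.1)
print(plane("top",(293,225),90), plane("top",(352,313),40))
E
```

```text
shift cm [ 52.814 -61.577  -3.521] turn deg [-8.000e-02 -7.000e-02 -7.284e+01]
[558.74372433 139.34473125  90.        ] [377.64212336   9.15787309  40.        ]
```

apply_moves(series=[[[0,0,-3.5],[0,0,0],-0.35],[[52.8,-61.6,-3.5],[0,0,-72.8],-0.35],[[52.8,-61.6,-3.5],[0,0,-72.8],-0.35],[[52.8,-61.6,-3.5],[0,0,-72.8],-0.35],[[52.8,-61.6,-3.5],[0,0,-72.8],-0.35],[[52.8,-61.6,-3.5],[0,0,-72.8],-0.35],[[52.8,-61.6,-3.5],[0,0,-72.8],-0.35],[[52.8,-61.6,-3.5],[0,0,-72.8],-0.35],[[52.8,-61.6,-3.5],[0,0,-72.8],-0.35],[[52.8,-61.6,-3.5],[0,0,-72.8],-0.35],[[52.8,-61.6,-3.5],[0,0,-72.8],-0.35],[[52.8,-61.6,-3.5],[0,0,-72.8],-0.35],[[52.8,-61.6,-3.5],[0,0,-72.8],-0.35],[[52.8,-61.6,-3.5],[0,0,-72.8],-0.35],[[52.8,-61.6,-3.5],[0,0,-72.8],-0.35],[[52.8,-61.6,-3.5],[0,0,-72.8],-0.35],[[52.8,-61.6,-3.5],[0,0,-72.8],-0.35],[[52.8,-61.6,-3.5],[0,0,-72.8],-0.35],[[52.8,-61.6,-3.5],[0,0,-72.8],-0.35],[[52.8,-61.6,-3.5],[0,0,-72.8],-0.35]])

```text
clock: 1.77
ee_pos: [489.0, 164.8, 229.2]
orientation: [0.7, 0.714, -0.0, -0.0]
wrist_force: [0.6, -0.9, 1.9]
width: 30.3
```

apply_moves(series=[[[0,0,0],[0,0,0],-0.35],[[0,0,0],[0,0,0],-0.35],[[0,0,0],[0,0,0],-0.35]])

```text
clock: 2.02
ee_pos: [488.4, 162.3, 229.0]
orientation: [0.7, 0.714, -0.001, -0.0]
wrist_force: [-0.3, -0.9, 0.2]
width: 30.3
```

```bash
python3 - <<'E'
from h import *
s=telemetry.get_state();print(s["clock"],s["ee_pos"],s["qpos"])
go((496.5,181,110),1.1)
for n in("scene","top"):
    im=optics.get_image(n);cv2.imwrite(f"pics/{n}1.png",im);print(proj(n,s["ee_pos"]))
    u,v=proj(n,s["ee_pos"]).astype(int);overlay(im,n,(u-60,v-60,u+60,v+60),5,[],f"pics/e_{n}.png")
E
```

```text
2.0167 [488.4467621  162.30277512 229.00232487] [ 2.21495854e-01 -1.12304678e-01  1.67012848e+00 -4.20420296e-04
  1.58530777e+00  2.01951555e-01]
shift cm [ 1.862  0.859 11.898] turn deg [-0.08  0.04  0.02]
[282.10780226 213.7252941 ]
[273.77917844 251.54940448]
```

View pics/e_scene.png

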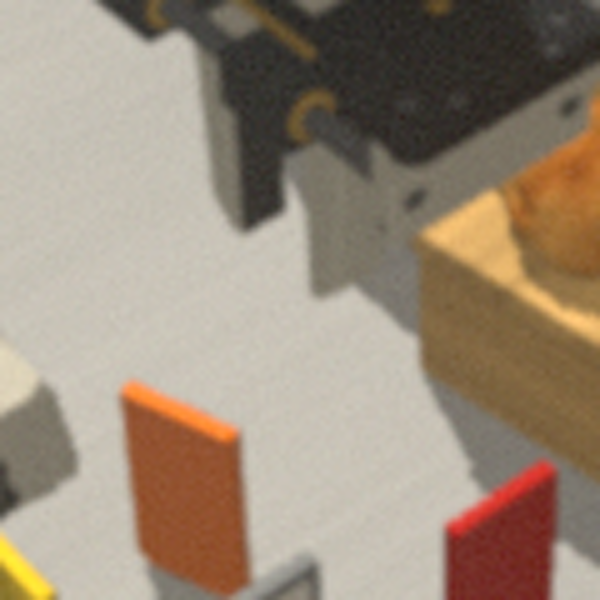

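View pics/e_top.png

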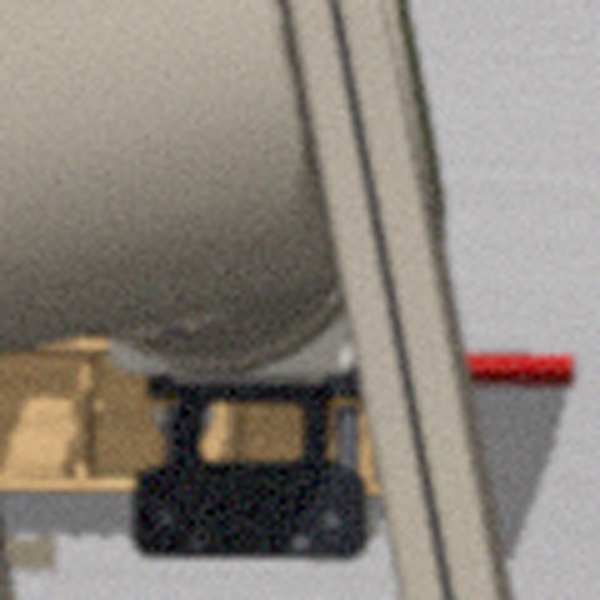

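```bash
python3 - <<'E'
from h import *
s=telemetry.get_state();im=cv2.imread("pics/scene1.png");p=s["ee_pos"]
R=Rn.from_quat(s["orientation"]).as_matrix()
print(R.round(3))
q=lambda *a:p+R@np.array(a,float)
overlay(im,"scene",(200,110,360,230),5,[([q(-7.5,15,0),q(7.5,15,0),q(7.5,-15,0),q(-7.5,-15,0),q(-7.5,15,0)],(0,255,0)),([q(0,0,0),q(0,0,-84)],(0,0,255))],"pics/e2.png")
E
```

```text
[[-0.017  1.     0.   ]
 [ 1.     0.017 -0.   ]
 [-0.     0.    -1.   ]]
```

View pics/e2.png

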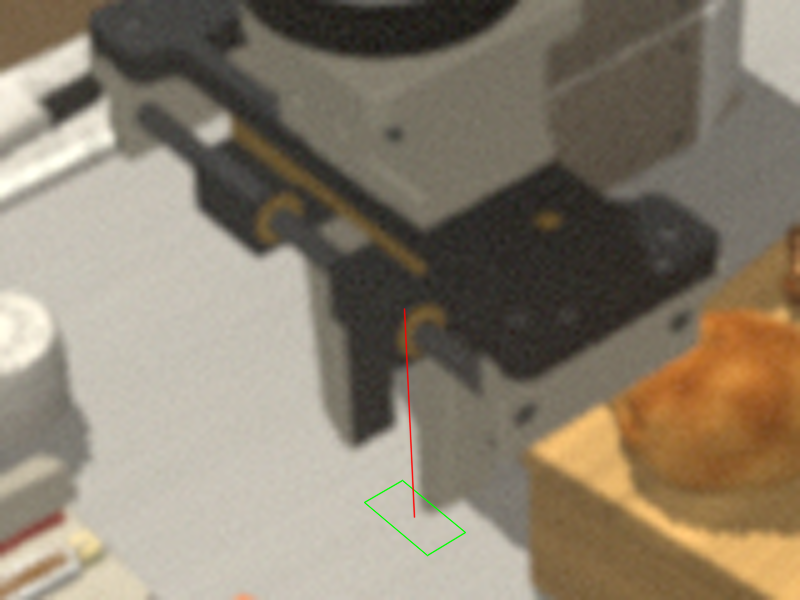

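```bash
python3 - <<'E'
from h import *
s=telemetry.get_state();p=s["ee_pos"];R=Rn.from_quat(s["orientation"]).as_matrix()
print(s["clock"],p,s["joint_vel"].round(3))
q=lambda *a:p+R@np.array(a,float)
for n in("top","scene"):
    im=optics.get_image(n);cv2.imwrite(f"pics/{n}2.png",im)
    P=[]
    for z,c in((-84,(0,0,255)),(-104,(255,0,0))):
        P.append(([q(x,y,z) for x,y in((-37.5,-94),(37.5,-94),(37.5,94),(-37.5,94),(-37.5,-94))],c))
    P.append(([q(-7.5,15,-20),q(7.5,15,-20),q(7.5,-15,-20),q(-7.5,-15,-20),q(-7.5,15,-20)],(0,255,0)))
    overlay(im,n,(200,100,360,220) if n=="scene" else (200,200,340,305),5,P,f"pics/f_{n}.png")
E
```

```text
2.1167 [488.73009231 161.37296706 229.71537933] [-0.013 -0.012  0.002  0.002  0.001  0.002]
```

View pics/f_top.png

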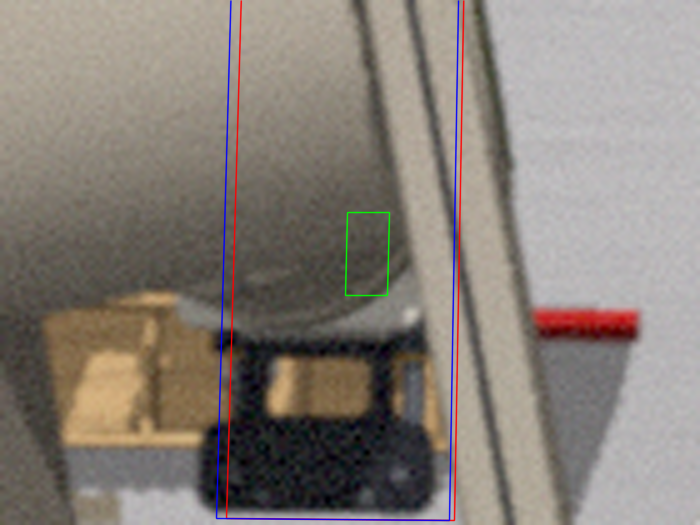

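View pics/f_scene.png

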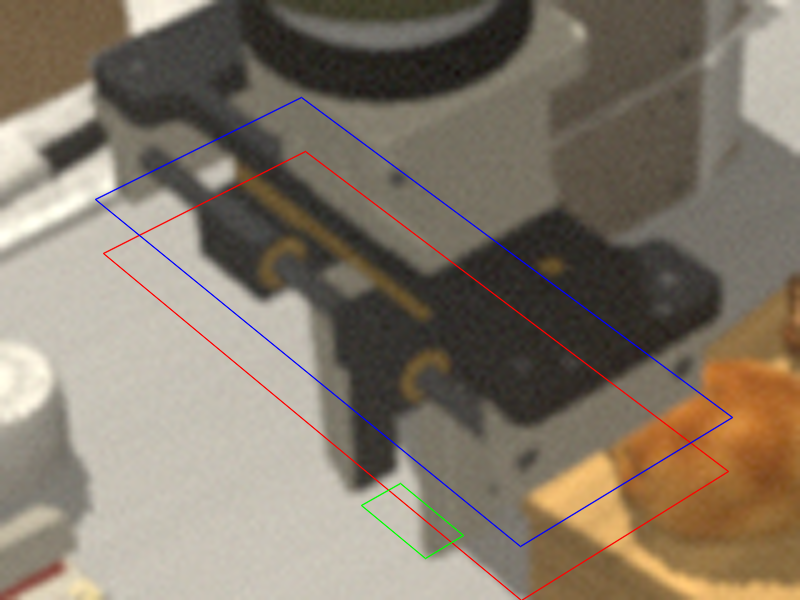

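```bash
python3 - <<'E'
import cv2,numpy as np
a=cv2.imread("pics/scene1.png")[160:235,250:320].astype(np.float32)
a=cv2.resize(cv2.GaussianBlur(a,(0,0),.6),None,fx=8,fy=8,interpolation=cv2.INTER_CUBIC)
cv2.imwrite("pics/g.png",np.clip((a-40)*2.2,0,255).astype(np.uint8))
E
```

```text
(no output)
```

View pics/g.png

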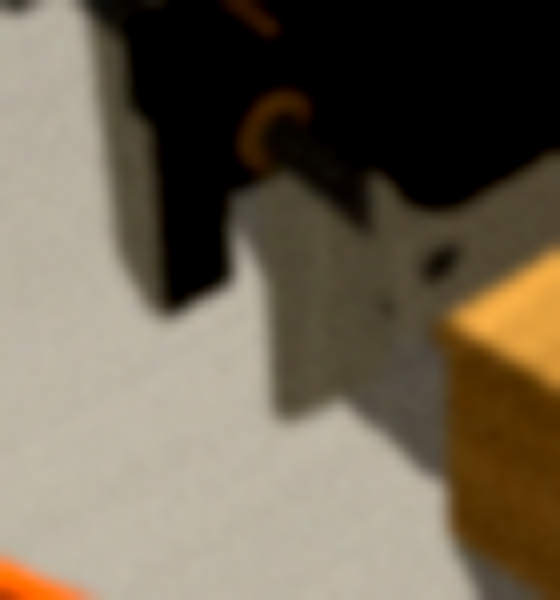

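```bash
python3 - <<'E'
from h import *
print(tri((200+525/5,100+422/5),(200+207/5,200+510/5)), tri((200+716/5,100+285/5),(200+432/5,200+510/5)))
print(tri((200+545/5,100+265/5),(0,0)))
E
```

```text
(array([396.09059242, 193.08243565, 372.11728762]), np.float64(0.016464789646273667)) (array([399.10910007, 124.62766386, 377.24180486]), np.float64(2.8598867796640044))
(array([472.65718525, 300.40745231, 644.06198215]), np.float64(427.9432184305112))
```

Triangulating the gripper plate puts it laterally where telemetry says, to about 2.5 mm. The fingertips look about 20 mm higher than the reported TCP, so I'll descend to just above the tag and check again.

apply_moves(series=[[[1.95,0.8,2],[0,0,0],-0.35],[[1.95,0.8,6],[0,0,0],-0.35],[[1.95,0.8,10],[0,0,0],-0.35],[[1.95,0.8,11.5],[0,0,0],-0.35],[[1.95,0.8,11.5],[0,0,0],-0.35]])

```text
clock: 2.63
ee_pos: [493.0, 180.2, 109.6]
orientation: [0.701, 0.713, -0.004, -0.002]
wrist_force: [0.1, 0.4, -0.6]
width: 30.4
```

```bash
python3 - <<'E'
from h import *
s=telemetry.get_state();p=s["ee_pos"];R=Rn.from_quat(s["orientation"]).as_matrix();print(s["clock"],p,s["joint_vel"].round(3))
q=lambda *a:p+R@np.array(a,float)
im=optics.get_image("scene")
overlay(im,"scene",(210,180,340,290),6,[([q(-7.5,15,0),q(7.5,15,0),q(7.5,-15,0),q(-7.5,-15,0),q(-7.5,15,0)],(0,255,0))],"pics/g3.png")
go((496.5,181,56),1.1)
E
```

```text
2.6333 [492.95644745 180.22018721 109.64085684] [ 0.002 -0.042 -0.087  0.001  0.064  0.   ]
shift cm [0.024 0.188 5.684] turn deg [-0.23  0.06 -0.12]
```

View pics/g3.png

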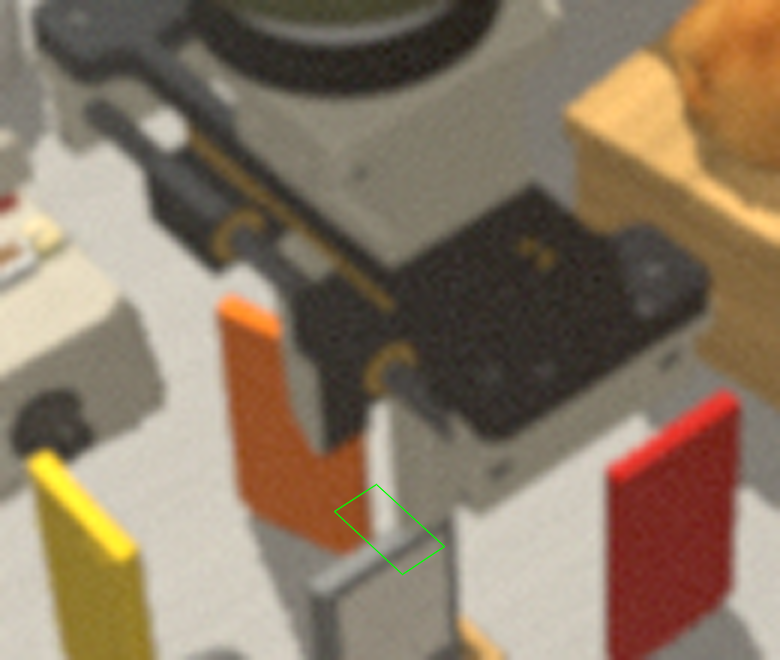

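apply_moves(series=[[[0,0.25,0],[0.2,0,0],-0.35],[[0,0.25,2.5],[0.2,0,0],-0.35],[[0,0.25,5.3],[0.2,0,0],-0.35],[[0,0.25,5.3],[0.2,0,0],-0.35],[[0,0.25,5.3],[0.2,0,0],-0.35]])

```text
clock: 3.1
ee_pos: [499.3, 181.9, 62.7]
orientation: [0.701, 0.713, -0.001, -0.001]
wrist_force: [-0.1, -0.5, -0.3]
width: 30.2
```

```bash
python3 - <<'E'
from h import *
s=telemetry.get_state();p=s["ee_pos"];R=Rn.from_quat(s["orientation"]).as_matrix();print(s["clock"],p,s["joint_vel"].round(3),s["wrist_force"])
q=lambda *a:p+R@np.array(a,float)
im=optics.get_image("scene")
overlay(im,"scene",(210,220,340,330),6,[([q(-7.5,15,0),q(7.5,15,0),q(7.5,-15,0),q(-7.5,-15,0),q(-7.5,15,0)],(0,255,0))],"pics/g4.png")
go((496.5,181,56),1.1)
E
```

```text
3.1 [499.29789879 181.93266536  62.70171904] [ 0.003 -0.027 -0.036  0.001  0.007  0.001] [-0.05417885 -0.46088556 -0.29716614]
shift cm [-0.123 -0.391  0.796] turn deg [-0.08 -0.03 -0.06]
```

View pics/g4.png

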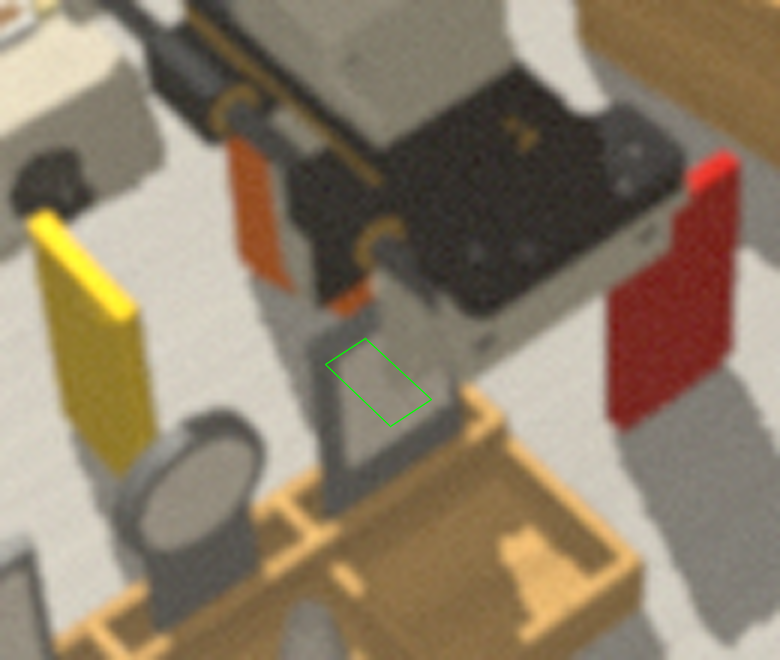

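apply_moves(series=[[[-0.1,-0.25,1],[0,0,0],-0.35],[[-0.1,-0.25,1.9],[0,0,0],-0.35],[[-0.1,-0.25,1.9],[0,0,0],-0.35],[[-0.1,-0.25,1.9],[0,0,0],-0.35]])

```text
clock: 3.48
ee_pos: [496.1, 181.1, 42.3]
orientation: [0.7, 0.714, -0.002, -0.001]
wrist_force: [0.4, 0.4, -0.3]
width: 30.0
```

```bash
python3 - <<'E'
from h import *
s=telemetry.get_state();p=s["ee_pos"];print(s["clock"],p,s["joint_vel"].round(3),s["wrist_force"])
im=optics.get_image("scene")
overlay(im,"scene",(230,220,330,320),7,[],"pics/g5.png")
E
```

```text
3.4833 [496.0532668  181.05625847  42.31749359] [-0.    -0.006 -0.012 -0.001  0.003 -0.001] [ 0.40792655  0.37785928 -0.31777478]
```

View pics/g5.png

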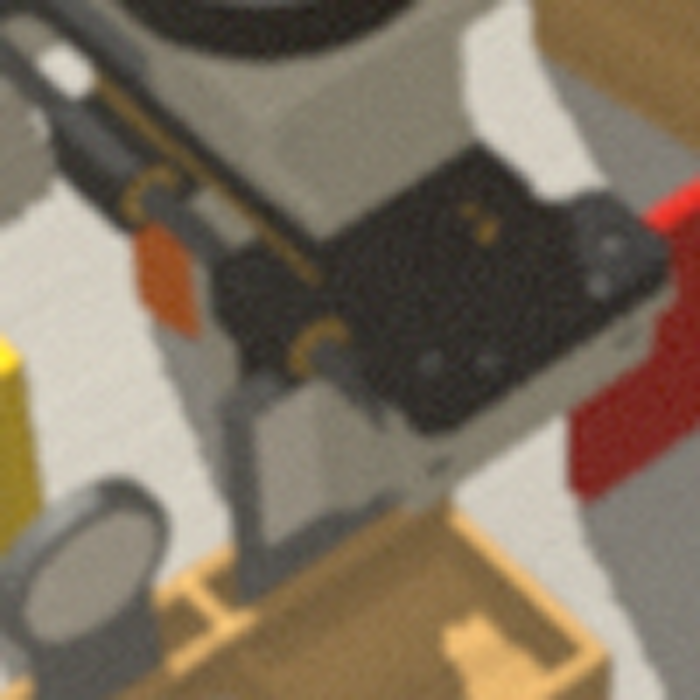

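apply_moves(series=[[[0,0,0],[0,0,0],-1],[[0,0,0],[0,0,0],-1],[[0,0,0],[0,0,0],-1],[[0,0,0],[0,0,0],-1],[[0,0,0],[0,0,0],-1],[[0,0,0],[0,0,0],-1]])

```text
clock: 4.03
ee_pos: [496.7, 181.2, 42.9]
orientation: [0.7, 0.714, -0.001, -0.001]
wrist_force: [-0.6, -0.2, 1.2]
width: 8.0
```

apply_moves(series=[[[0,0,-1],[0,0,0],-1],[[0,0,-3],[0,0,0],-1],[[0,0,-6],[0,0,0],-1],[[0,0,-9],[0,0,0],-1],[[0,0,-12],[0,0,0],-1],[[0,0,-14],[0,0,0],-1],[[0,0,-14],[0,0,0],-1],[[0,0,-14],[0,0,0],-1]])

```text
clock: 4.7
ee_pos: [498.1, 181.4, 184.7]
orientation: [0.7, 0.714, 0.0, -0.0]
wrist_force: [-0.4, 0.2, -1.3]
width: 7.7
```

```bash
python3 - <<'E'
from h import *
s=telemetry.get_state();p=s["ee_pos"];print(s["clock"],p,s["joint_vel"].round(3),s["wrist_force"],s["width"])
im=optics.get_image("scene");cv2.imwrite("pics/s6.png",im)
k=fr(p,1.1)
b=-37.5-0.4
# expected tag outline if y-centered
P=[([k(-4,-24,b),k(-4,24,b),k(-4,24,b+95),k(-4,-24,b+95),k(-4,-24,b)],(0,255,0))]
overlay(im,"scene",(200,130,340,250),5,P,"pics/g6.png")
go((477,-114.3,185),8.2)
E
```

```text
4.7 [498.08363658 181.44690761 184.69608397] [ 0.001  0.032  0.056 -0.002 -0.013 -0.001] [-0.400777    0.18909369 -1.30216188] 7.654101087597659
shift cm [-29.502  -2.553  -0.217] turn deg [-0.17 -0.02 -7.13]
```

View pics/g6.png

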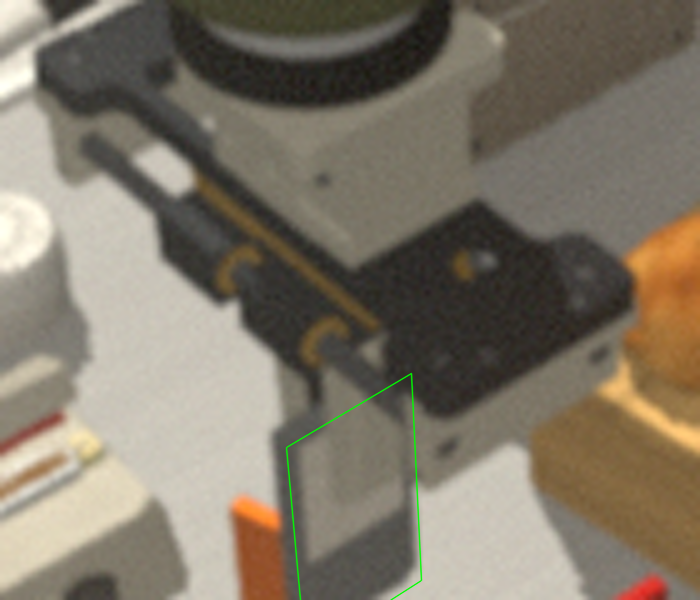

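apply_moves(series=[[[-3,-0.3,0],[0,0,-1],-1],[[-7,-0.7,0],[0,0,-3],-1],[[-11,-1.1,0],[0,0,-5],-1],[[-15,-1.4,0],[0,0,-7.1],-1],[[-19,-1.7,0],[0,0,-7.1],-1],[[-23,-2.1,0],[0,0,-7.1],-1],[[-26,-2.3,0],[0,0,-7.1],-1],[[-28.5,-2.5,0],[0,0,-7.1],-1],[[-29.5,-2.6,0],[0,0,-7.1],-1],[[-29.5,-2.6,0],[0,0,-7.1],-1],[[-29.5,-2.6,0],[0,0,-7.1],-1],[[-29.5,-2.6,0],[0,0,-7.1],-1]])

```text
clock: 5.75
ee_pos: [476.2, -112.9, 182.0]
orientation: [0.655, 0.756, -0.001, -0.002]
wrist_force: [-0.3, 0.5, -0.8]
width: 7.8
```

```bash
python3 - <<'E'
from h import *
s=telemetry.get_state();p=s["ee_pos"];print(s["clock"],p,s["joint_vel"].round(3),s["wrist_force"],s["width"])
for n in("scene","top"):
    im=optics.get_image(n);cv2.imwrite(f"pics/{n}7.png",im)
    k=fr(p,8.2);b=-37.9
    P=[([k(-4,-24,b),k(-4,24,b),k(-4,24,b+95),k(-4,-24,b+95),k(-4,-24,b)],(0,255,0))]
    overlay(im,n,(330,100,480,220) if n=="scene" else (350,190,480,300),5,P,f"pics/g7{n}.png")
go((477,-114.3,185),8.2)
E
```

```text
5.75 [ 476.21440419 -112.90948747  181.95888969] [ 0.012 -0.008 -0.005 -0.004 -0.002 -0.004] [-0.27611463  0.46594981 -0.833597  ] 7.836908698939859
shift cm [-0.155  0.023 -0.261] turn deg [-0.22 -0.06  0.07]
```

View pics/g7scene.png

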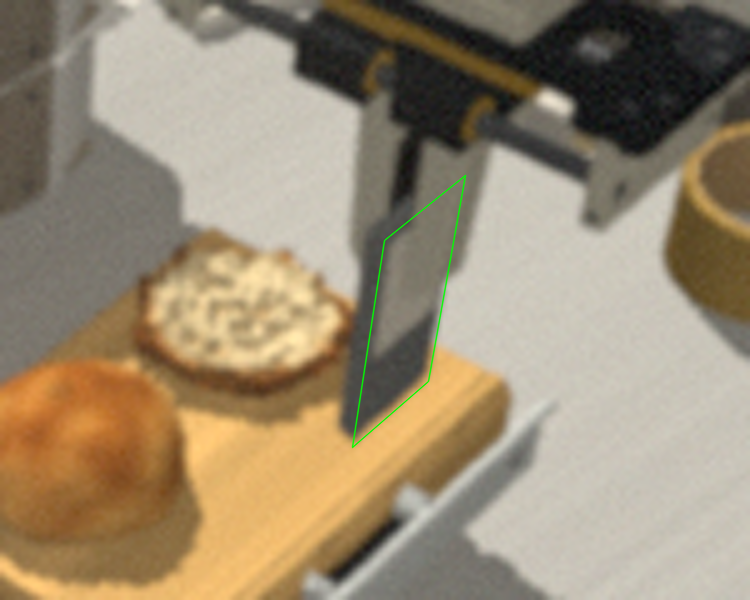

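View pics/g7top.png

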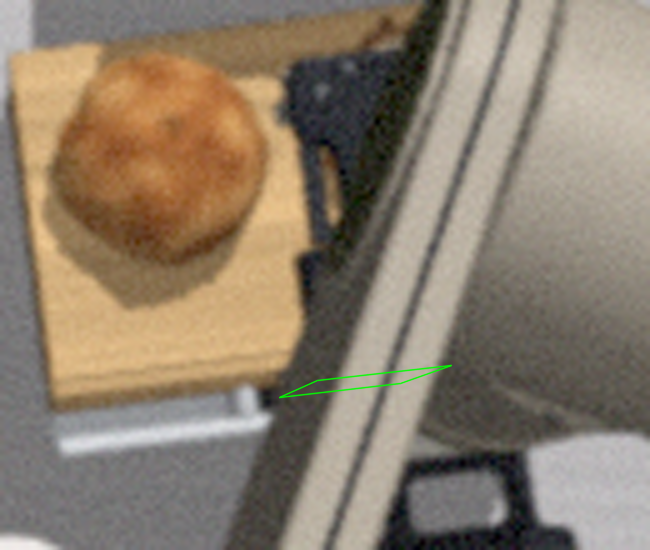

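apply_moves(series=[[[-0.1,0,2],[-0.2,0,0],-1],[[-0.1,0,4],[-0.2,0,0],-1],[[-0.1,0,5.5],[-0.2,0,0],-1],[[-0.1,0,5.5],[-0.2,0,0],-1],[[-0.1,0,5.5],[-0.2,0,0],-1],[[-0.1,0,5.5],[-0.2,0,0],-1]])

```text
clock: 6.35
ee_pos: [477.1, -114.8, 128.9]
orientation: [0.655, 0.756, 0.0, 0.0]
wrist_force: [-0.3, 0.6, -0.1]
width: 7.4
```

```bash
python3 - <<'E'
from h import *
s=telemetry.get_state();p=s["ee_pos"];print(s["clock"],p,s["joint_vel"].round(3),s["wrist_force"],s["width"])
go((476.5,-114.1,125),8.2)
ims=[]
for n in("scene","top"):
    im=optics.get_image(n);cv2.imwrite(f"pics/{n}8.png",im)
    k=fr(p,8.2);b=-37.9
    P=[([k(-4,-24,b+5),k(-4,24,b+5),k(-4,24,b+95),k(-4,-24,b+95),k(-4,-24,b+5)],(0,255,0)),([k(-3,-21,b),k(-3,21,b),k(3,21,b),k(3,-21,b),k(-3,-21,b)],(0,0,255))]
    if n=="scene":
        overlay(im,n,(360,140,430,230),8,P,f"pics/g8.png")
        overlay(im,n,(360,140,430,230),8,[],f"pics/g8n.png")
E
```

```text
6.35 [ 477.12282356 -114.81213034  128.86033894] [-0.007 -0.006 -0.015 -0.001 -0.001 -0.   ] [-0.29999428  0.59540103 -0.07236284] 7.4348518983021465
shift cm [ 0.079 -0.052  0.386] turn deg [0.06 0.   0.03]
```

View pics/g8.png

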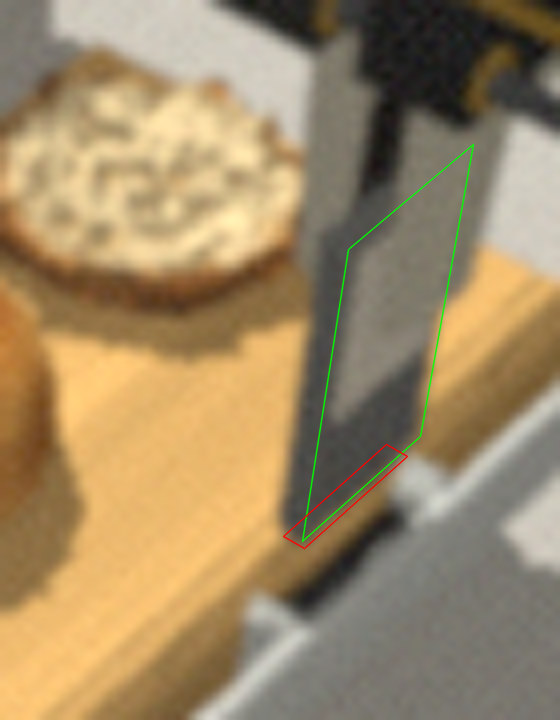

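View pics/g8n.png

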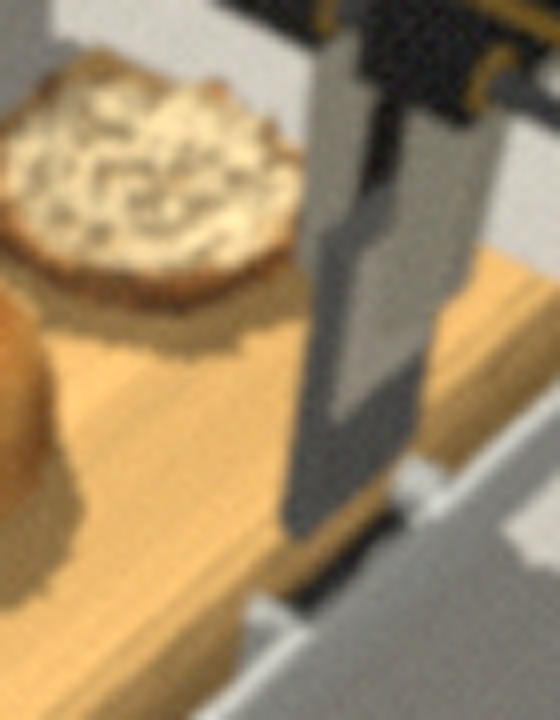

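```bash
python3 - <<'E'
from h import *
np.set_printoptions(precision=0,suppress=True,linewidth=220)
m=fr((478,-113.6,80),8.2);n="scene"
im=cv2.imread("pics/scene8.png").astype(np.float32)
def prof(pts):
    q=np.array([[proj(n,p) for p in row] for row in pts],np.float32)
    return cv2.remap(im,q[...,0],q[...,1],cv2.INTER_LINEAR).mean(1)
xs=np.arange(-20,16,1.)
for a,b in((-26,-16),(-16,-6),(-6,4)):
    p=prof([[m(x,y,0) for y in np.arange(a,b,1.)] for x in xs]);print(a,b,"\n",np.c_[xs,p[:,2],p[:,0]].T)
ys=np.arange(-45,36,1.)
p=prof([[m(x,y,0) for x in np.arange(4,12,1.)] for y in ys]);print("y\n",np.c_[ys,p[:,2],p[:,0]].T)
E
```

```text
-26 -16 
 [[-20. -19. -18. -17. -16. -15. -14. -13. -12. -11. -10.  -9.  -8.  -7.  -6.  -5.  -4.  -3.  -2.  -1.   0.   1.   2.   3.   4.   5.   6.   7.   8.   9.  10.  11.  12.  13.  14.  15.]
 [ 84.  87.  93. 100. 108. 115. 119. 118. 114. 107. 101.  97.  96.  96.  97.  98.  98.  98.  97.  96.  92.  85.  76.  65.  56.  49.  46.  46.  46.  45.  45.  46.  46.  45.  45.  45.]
 [ 79.  83.  89.  96. 104. 110. 114. 113. 109. 102.  96.  92.  90.  90.  90.  90.  87.  82.  75.  67.  60.  52.  47.  44.  43.  42.  43.  43.  43.  43.  43.  43.  43.  43.  42.  42.]]
-16 -6 
 [[-20. -19. -18. -17. -16. -15. -14. -13. -12. -11. -10.  -9.  -8.  -7.  -6.  -5.  -4.  -3.  -2.  -1.   0.   1.   2.   3.   4.   5.   6.   7.   8.   9.  10.  11.  12.  13.  14.  15.]
 [ 82.  83.  85.  85.  85.  84.  81.  74.  64.  53.  44.  37.  35.  38.  45.  54.  65.  76.  84.  89.  89.  85.  78.  68.  58.  51.  48.  47.  46.  46.  46.  46.  47.  47.  48.  48.]
 [ 78.  79.  80.  81.  81.  80.  77.  70.  60.  50.  41.  34.  30.  28.  29.  31.  34.  37.  40.  42.  43.  44.  44.  45.  44.  43.  44.  44.  43.  43.  42.  42.  43
[... 1109 characters left out ...]
.  48.  47.  47.  48.  48.  48.  49.  49.  48.  47.  47.  48.  48.  49.  49.  49.  50.  51.  51.
   51.  51.  51.  51.  50.  52.  54.  57.  63.  71.  83.  94. 104. 112. 118. 121. 122. 122. 122. 121. 122. 122. 123. 124. 125. 126. 127. 127. 127. 127. 127. 127. 127. 127. 127. 127. 126. 126.]
 [ 45.  45.  45.  44.  44.  44.  44.  45.  44.  44.  44.  45.  45.  45.  45.  45.  44.  43.  42.  42.  42.  42.  43.  43.  44.  43.  43.  43.  42.  43.  43.  44.  43.  43.  43.  43.  43.  43.  44.  44.  44.  45.  45.
   46.  46.  46.  45.  45.  45.  46.  46.  47.  48.  50.  52.  54.  56.  57.  57.  57.  57.  57.  56.  56.  56.  57.  57.  57.  58.  59.  60.  60.  60.  60.  59.  59.  60.  60.  60.  60.  60.]]
```

apply_moves(series=[[[0,-0.3,0],[0,0,0],-1],[[0,-0.3,0],[0,0,0],-1],[[0,-0.3,0.4],[0,0,0],-1],[[0,-0.3,0.4],[0,0,0],-1],[[0,-0.3,0.4],[0,0,0],-1]])

```text
clock: 6.87
ee_pos: [473.2, -115.7, 123.4]
orientation: [0.655, 0.756, 0.0, -0.0]
wrist_force: [0.0, -0.4, -0.4]
width: 7.6
```

```bash
python3 - <<'E'
from h import *
np.set_printoptions(precision=1,suppress=True,linewidth=220)
s=telemetry.get_state();p=s["ee_pos"];print(s["clock"],p,s["joint_vel"].round(3),s["wrist_force"],s["moment"])
im=optics.get_image("scene");overlay(im,"scene",(360,150,430,230),8,[],"pics/g9.png")
E
```

```text
6.8667 [ 473.2 -115.7  123.4] [ 0.  0. -0.  0.  0. -0.] [ 0.  -0.4 -0.4] [-0.1 -0.1  0. ]
```

View pics/g9.png

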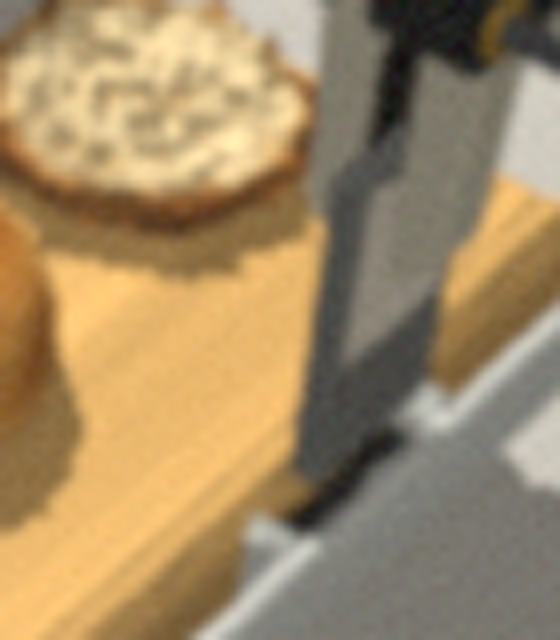

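apply_moves(series=[[[0,0.07,0.2],[0,0,0],-1],[[0,0.07,0.5],[0,0,0],-1],[[0,0.07,0.8],[0,0,0],-1],[[0,0.07,0.8],[0,0,0],-1],[[0,0.07,0.8],[0,0,0],-1]])

```text
clock: 7.33
ee_pos: [473.9, -115.5, 115.3]
orientation: [0.655, 0.756, -0.0, -0.001]
wrist_force: [-0.1, 1.0, -0.2]
width: 7.8
```

```bash
python3 - <<'E'
from h import *
np.set_printoptions(precision=2,suppress=True,linewidth=220)
s=telemetry.get_state();p=s["ee_pos"];print(s["clock"],p,s["joint_vel"].round(3),s["wrist_force"],s["moment"])
im=optics.get_image("scene");overlay(im,"scene",(360,150,430,230),8,[],"pics/g10.png")
E
```

```text
7.3333 [ 473.87 -115.49  115.29] [-0.   -0.01 -0.01  0.    0.   -0.  ] [-0.11  1.01 -0.21] [-0.02 -0.12 -0.04]
```

View pics/g10.png

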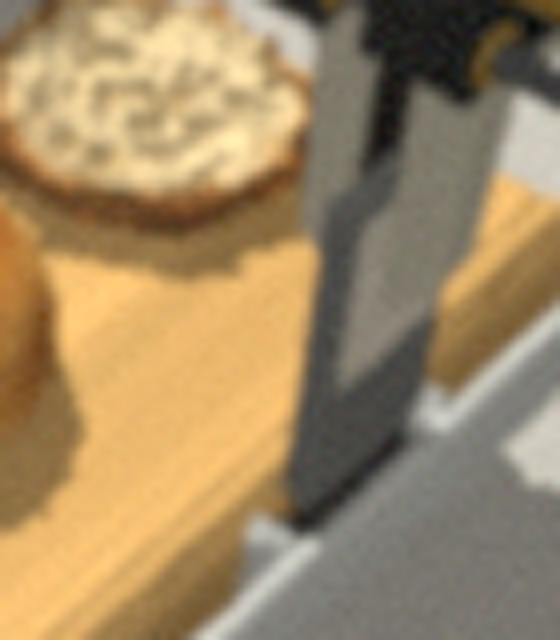

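apply_moves(series=[[[0,0,0.2],[0,0,0],-1],[[0,0,0.4],[0,0,0],-1],[[0,0,0.5],[0,0,0],-1],[[0,0,0.5],[0,0,0],-1]])

```text
clock: 7.72
ee_pos: [473.9, -115.5, 110.3]
orientation: [0.655, 0.756, 0.0, -0.0]
wrist_force: [-0.3, -0.6, 0.2]
width: 7.8
```

```bash
python3 - <<'E'
from h import *
np.set_printoptions(precision=2,suppress=True,linewidth=220)
s=telemetry.get_state();p=s["ee_pos"];print(s["clock"],p,s["joint_vel"].round(3),s["wrist_force"],s["moment"])
im=optics.get_image("scene");overlay(im,"scene",(360,150,430,230),8,[],"pics/g11.png")
E
```

```text
7.7167 [ 473.92 -115.51  110.34] [-0.   -0.   -0.   -0.    0.01 -0.  ] [-0.28 -0.56  0.23] [-0.05 -0.05 -0.  ]
```

View pics/g11.png

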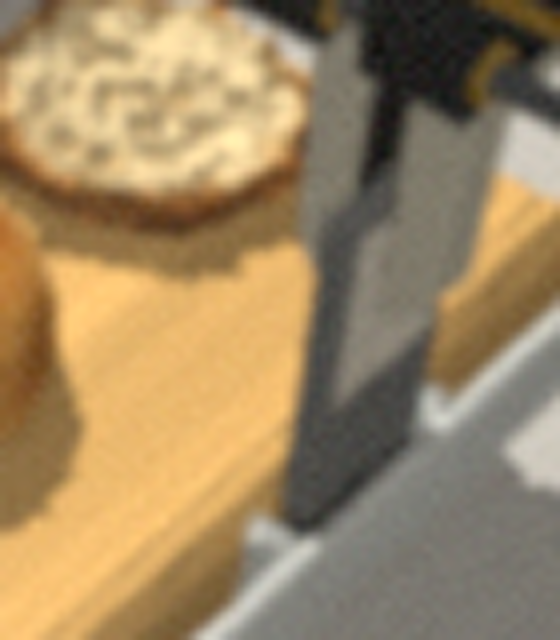

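apply_moves(series=[[[0,0,0.2],[0,0,0],-1],[[0,0,0.4],[0,0,0],-1],[[0,0,0.4],[0,0,0],-1],[[0,0,0.4],[0,0,0],-1]])

```text
clock: 8.1
ee_pos: [474.4, -115.7, 107.1]
orientation: [0.655, 0.756, 0.0, 0.0]
wrist_force: [-0.4, -0.1, 3.5]
width: 7.9
```

```bash
cat >st.py <<'E'
from h import *
np.set_printoptions(precision=2,suppress=True,linewidth=220)
a=[telemetry.get_state()]
s=a[0];p=s["ee_pos"];print(s["clock"],p,s["joint_vel"].round(3),s["wrist_force"],s["moment"],Rn.from_quat(s["orientation"]).as_matrix()[:,2])
E
python3 st.py
```

```text
8.1 [ 474.43 -115.68  107.12] [-0. -0. -0.  0.  0. -0.] [-0.37 -0.12  3.49] [ 0.07  0.06 -0.01] [ 0.  0. -1.]
```

apply_moves(series=[[[0,0,0.2],[0,0,0],-1],[[0,0,0.4],[0,0,0],-1],[[0,0,0.6],[0,0,0],-1],[[0,0,0.6],[0,0,0],-1],[[0,0,0.6],[0,0,0],-1]])

```text
clock: 8.52
ee_pos: [474.6, -115.7, 101.0]
orientation: [0.655, 0.756, 0.0, 0.0]
wrist_force: [-0.7, 0.4, 5.7]
width: 7.5
```

```bash
python3 st.py
```

```text
8.5167 [ 474.56 -115.71  101.03] [-0. -0. -0. -0.  0. -0.] [-0.68  0.43  5.71] [-0.01  0.03  0.01] [ 0.  0. -1.]
```

apply_moves(series=[[[0,0,0.2],[0,0,0],-1],[[0,0,0.4],[0,0,0],-1],[[0,0,0.4],[0,0,0],-1],[[0,0,0.4],[0,0,0],-1]])

```text
clock: 8.85
ee_pos: [474.6, -115.7, 97.2]
orientation: [0.655, 0.756, 0.0, 0.0]
wrist_force: [-0.7, 0.1, 7.5]
width: 8.0
```

```bash
python3 st.py
```

```text
8.85 [ 474.56 -115.72   97.22] [ 0. -0. -0.  0.  0. -0.] [-0.68  0.13  7.51] [0.07 0.26 0.01] [ 0.  0. -1.]
```

Slope is about 0.4 N/mm, as the spring should give. Now I go in 1 mm steps until the hard stop.

apply_moves(series=[[[0,0,0.1],[0,0,0],-1],[[0,0,0.1],[0,0,0],-1],[[0,0,0.1],[0,0,0],-1]])

```text
clock: 9.1
ee_pos: [474.6, -115.7, 96.3]
orientation: [0.655, 0.756, 0.0, 0.0]
wrist_force: [-1.7, 1.0, 7.9]
width: 7.9
```

apply_moves(series=[[[0,0,0.1],[0,0,0],-1],[[0,0,0.1],[0,0,0],-1],[[0,0,0.1],[0,0,0],-1]])

```text
clock: 9.35
ee_pos: [474.7, -115.8, 95.8]
orientation: [0.655, 0.756, 0.0, 0.0]
wrist_force: [-3.0, 0.9, 11.6]
width: 7.6
```

```bash
python3 st.py
```

```text
9.35 [ 474.66 -115.75   95.76] [-0.  0.  0.  0. -0. -0.] [-3.03  0.93 11.65] [ 0.21  0.63 -0.02] [ 0.  0. -1.]
```

apply_moves(series=[[[0,0,0.05],[0,0,0],-1],[[0,0,0.1],[0,0,0],-1],[[0,0,0.1],[0,0,0],-1],[[0,0,0.1],[0,0,0],-1]])

```text
clock: 9.68
ee_pos: [474.9, -115.8, 95.7]
orientation: [0.655, 0.756, 0.0, 0.001]
wrist_force: [-6.2, 1.9, 19.1]
width: 8.0
```

```bash
python3 st.py; python3 - <<'E'
from h import *
for n,b in(("scene",(340,120,450,230)),("top",(350,200,470,300))):
    overlay(optics.get_image(n),n,b,6,[],f"pics/h_{n}.png")
cv2.imwrite("pics/final.png",optics.get_image("scene"))
E
python3 st.py
```

```text
9.6833 [ 474.85 -115.85   95.73] [-0. -0.  0. -0. -0.  0.] [-6.25  1.86 19.08] [ 0.39  1.37 -0.01] [ 0. -0. -1.]
9.8333 [ 474.83 -115.84   95.72] [ 0.  0.  0.  0. -0. -0.] [-6.43  2.58 18.34] [ 0.42  1.4  -0.02] [ 0. -0. -1.]
```

View pics/h_scene.png

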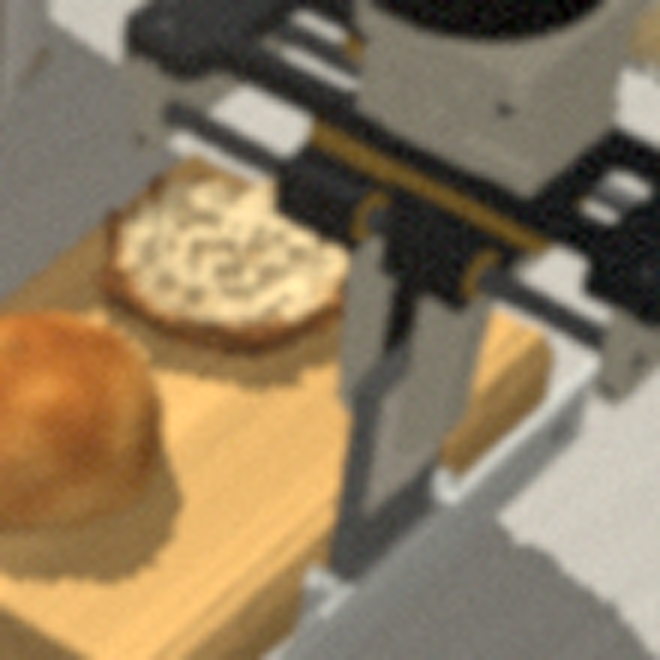

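View pics/final.png

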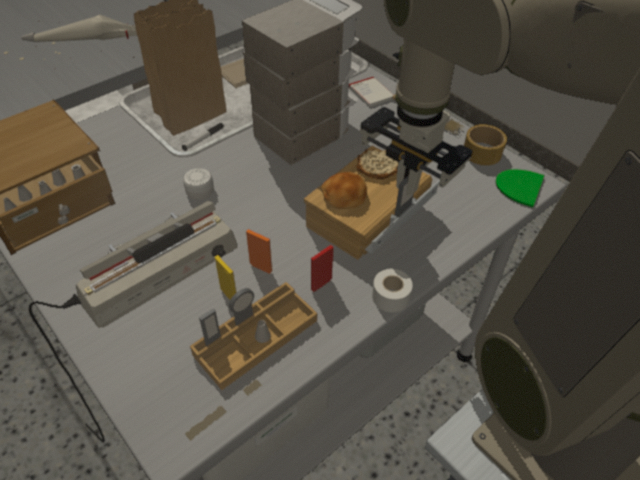

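```bash
python3 -c "
from rig import robot;print(robot.hand_in())"
```

```text
the job is handed in; nothing more can be done
None
```

The wide square holder is in the riser channel between the end stops, card to the front, pressed against the spring bar's hard stop. The gripper is still holding it down. I handed the job in at about 9.8 s; it reports no verdict.

**Last checks**
- **Depth:** The foot came out at about z = 58 mm, which is fully home at 22 mm below the mouth.
- **Force:** It rose from 3.5 N at first contact to about 8 N, roughly 0.4 N/mm as the spring should give. It then climbed sharply at the stop and held steady at about 18–19 N.
- **Grip and tilt:** The grip opening is about 8 mm, the holder's thickness, and the tool is pointing straight down.
- **Other objects:** The final scene picture shows the other two holders, the pastries, nozzle, label roll and coloured look-alikes where they were.

**What disagreed or was not perfect**
- **Mouth position:** The two cameras differed by 3–4 mm across the channel, so I used a compromise. The foot then went in with no measurable side contact.
- **Fingertip height:** The fingertips looked about 20 mm higher in the images than the reported TCP, so I gripped about 14 mm lower than the nominal grip height.
- **Sideways force:** About 6–7 N sideways remains at the final press. I put it down to friction or a light touch on the channel wall.
- **Top view:** The arm hid the channel from the top camera during insertion, so only the scene camera confirmed the placing.

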